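# Rock a tight plug-in relay out of its socket and hold it clear

## Robot

A 6-joint arm with a two-finger parallel gripper is mounted at the origin on the work surface. World frame = base frame: x ahead of the robot, y to its left, z up, the work surface at z = 0. Lengths are in m, angles in rad, forces in N, time in s.
With the tool pointing down it reaches from about 0.375 to 0.9 m from the base axis. Payload 3.1 kg.
Tool frame: the origin (TCP) lies midway between the tips of the shut fingers; the grasp point (between the pads) lies 19 mm behind it (pinch_z is the distance from the TCP to the grasp point, in m); z points along the fingers, y is the line along which they close (so a half turn about z gives the same grasp; the last joint's range is limited). The gripper opens to 85 mm and grips with 20 to 120 N. Pads are 22 mm wide; open, the fingers measure 114 mm over their backs; the gripper's body (76 mm by 85 mm) begins 54 mm behind the grasp point. The pads swing forward as they close: fully open they stand 13 mm farther back than shut.
Start: joints at [-1.492, 0.527, 1.433, -0, 1.181, -0.178], TCP at [0.159, -0.604, 0.231] pointing down, gripper open.
Joint ranges: [-3.08, 3.08], [-0.75, 2.2], [0.22, 2.44], [-1.43, 4.57], [0, 2.65], [-2.85, 2.85]. Speed limits (rad/s): [2.79, 2.79, 3.14, 3.14, 3.14, 3.14].

## Interface

Orientations are given as a unit quaternion [x, y, z, w].
In Python, from station import sense, snapshot, camera_params, sign_off, pinch_z gives the robot as it stands. The module is installed in compiled form; this text tells all that it offers.
- The arm moves only by the shell command python3 -m handwheel 'ROWS' [FORCE]. ROWS is JSON, a list that holds one entry, the list of rows, each a list of 7 numbers: the turn, a rotation vector about the tool's x, y, z in degrees, then the shift along the tool's x, y, z in m, then the opening, from 0 (shut) to 1 (fully open). A call has 1 to 20 rows; each row shifts and turns the commanded pose from where the row before left it, along the tool's axes as they then stand; what a row does not reach is not made up. A row lasts 1/8 s, in which the tool goes at most 62.5 mm and 10.7 degrees, less where a joint would pass 70% of its speed; a pose out of reach is approached as far as the arm can. A call with a gripper value outside its range is refused whole. The fingers move at their own pace and stop on an object; FORCE is the grip in N (left out, the last holds). Time passes only in rows, so rows that do not move let the fingers close. It gives the time, the measured TCP pose, the force, the opening and the grip force at its end, in the units of the state.
- sense(): the state, without advancing time (a new reading comes with each control period).
- snapshot(name): name is "scene" or "top" or "wrist"; returns the picture (420x560x3 uint8, red, green, blue); there is no depth.
- camera_params(name): a dict with "fx", "fy", "cx", "cy" (pixels), "world_to_cam" (4x4, takes a point from world to camera coordinates); the wrist camera has in their place "mount" (4x4, takes a point from camera to tool coordinates, whose origin is the TCP and whose axes are the flange's). Camera axes: x right, y down, z forward; pixel columns grow to the right and rows downward; lengths in m; the calibration is good to about 2 mm. A picture is of the moment at which its call begins: read the wrist's pose just before it. camera_params takes no time and is no camera call.
- sign_off(): hands the job in; it is judged then, once.
The state is a dict: "t": time; "q": joint angles; "qd": joint speeds; "tau": joint torques, N m; "tcp_pos": TCP position; "tool_rot": TCP orientation; "force": force on the tool from outside, world axes, zero at the start; "ft_torque": the same for the moment, N m; "finger_gap": opening from 0.0 (shut) to 1.0 (fully open); "gripper_force": force on a finger pad.
Only numpy, scipy, OpenCV 4.12 (cv2) and the standard library are available. Lean on these libraries where they do the work, as an engineer would, in place of code of your own. Each camera call takes 0.05 s, during which the arm holds its last target. There are 200 camera calls.

## Task

Two plug-in relays sit tightly in their sockets on the board of the open power unit. Grip the taller relay and rock it from side to side (left, right, left and so on, towards the unit's long side walls, left being the left as seen from the terminal strip) while easing it up until its prongs come free, without lifting, tipping or dragging the unit and without disturbing the other relay or the things lying around. Finish while holding the relay upright just clear above its own socket: do not put it down or let go.

Things in the scene. Friction and masses are not known exactly. Their poses are not given: they have to be found in the camera images.
- relay: the taller plug-in relay, the one to pull: grey square block 36 x 36 mm, 56 mm tall above its socket, about 110 g. Origin: centre of the block's underside, which rests on the socket top when plugged in; z up through its top; x and y parallel to the unit's x and y while plugged in. Two brass prongs stand below the underside (see relay_tips).
- relay_top (a point): centre of the taller relay's top face, 56 mm above its underside. Grip the block firmly (it bears 60 N and more) by two opposite faces, best the two that look along +-y of the unit. Above the socket tops at least 60 mm is free on those two sides; along x the two relays stand 36 mm apart, face to face.
- relay_tips (a point): point midway between the prong tips of the taller relay, 18 mm below its underside. The two square brass prongs, 6 x 6 mm and 18 mm long, stand at the relay's y = +12 mm and y = -12 mm (x = 0); the thin coil pins beside them are short and hold nothing. The prongs have about 4 mm of room sideways (y) in the slots.
- low_relay: the other relay: the same grey 36 x 36 mm block and prongs, but only 36 mm tall; it stays plugged in. Origin: centre of the block's underside.
- unit: open power unit: aluminium tray 264 mm long (x), 190 mm wide (y), 2.6 kg, standing loose on rubber feet on the mat (mat top 3 mm above the work surface). Origin: middle of its footprint, on the mat; z up; -x is the end with the black terminal strip, towards the robot. Long side walls 52 mm high at y = +-95 mm; finned heatsink at the +x end, 46 mm high.
- socket_front (a point): centre of the top of the black socket nearer the terminal strip (unit x = -36, y = 0 mm), 50 mm above the mat. Either socket may hold the taller relay. Sprung contacts 4 mm below the socket top pinch the prongs; each prong drags with about 16 N until it has risen 14 mm. Both prongs pulled straight up together take over 30 N, more than the unit's weight: the unit comes up too.
- socket_back (a point): centre of the top of the other socket, nearer the heatsink (unit x = +36, y = 0 mm), 50 mm above the mat. Rocking = leaning the relay to unit +y (left), then -y (turning about the unit's x). Leaning about the prong (or bottom edge) on the side leaned to, as pivot, lifts only the other prong, so the unit stays down. Leans of 0.12 to 0.15 rad each way walk it out in 5 to 8 swings.
- pliers: crimping pliers with red handles, about 215 mm long and 20 mm high, lying along one side of the unit; leave alone. Origin near the pivot, on the mat.
- spool: solder spool, 54 mm across, 38 mm high, standing beside the unit; leave alone. Origin: centre of its underside.
- programmer: small white programming adapter, 75 x 40 x 14 mm, lying beside the unit; leave alone. Origin: centre of its underside.

How it is judged:
On the way, in this order (a step that is already met when the one before it is completed fails the run):
1. the relay, not yet clear of its socket, is leaned towards the unit's left (+y) side wall (angle between the z axis of relay and the z axis of unit, either way round above 0.06 rad and y of relay_top in the frame of unit above 0.002 m and z of relay_tips in the frame of unit below 0.053 m), for 0.05 s.
2. then the relay, not yet clear of its socket, is leaned towards the unit's right (-y) side wall (angle between the z axis of relay and the z axis of unit, either way round above 0.06 rad and y of relay_top in the frame of unit below -0.002 m and z of relay_tips in the frame of unit below 0.053 m), for 0.05 s.
3. then the relay, not yet clear of its socket, is leaned towards the unit's left (+y) side wall again (all of step 1), for 0.05 s.
At the end, for the whole second after the job is handed in: The taller relay is gripped by the fingers and carried by nothing else, upright within 0.3 rad and still, its prong tips 3 to 50 mm above the socket top and within 25 mm of the middle of its own socket; the low relay is still plugged in and the unit stands flat on the mat (z of relay_tips in the frame of unit between 0.053 and 0.1 m and (horizontal distance between relay_tips and socket_front below 0.025 m or horizontal distance between relay_tips and socket_back below 0.025 m) and horizontal distance between relay and low_relay above 0.045 m and angle between relay's own z axis and vertical below 0.3 rad and contact force between the fingers and relay above 3 N and contact force between relay and unit below 0.3 N and contact force between relay and low_relay below 0.3 N and linear speed of relay below 0.03 m/s and z of low_relay in the frame of unit below 0.053 m and height (world z) of unit below 0.006 m and angle between unit's own z axis and vertical below 0.02 rad); the arm keeps its last pose, push and grip.
It fails at once if the unit is lifted (over 8 mm) or tipped (over 0.05 rad) (height (world z) of unit above 0.011 m or angle between unit's own z axis and vertical above 0.05 rad).
It fails at once if the unit is dragged more than 30 mm (distance of unit from where it was at the start of the episode above 0.03 m).
It fails at once if the low relay is pulled up (over 4 mm) (z of low_relay in the frame of unit above 0.054 m).
It fails at once if a thing lying around is moved more than 30 mm (distance of any of pliers, spool, programmer from where it was at the start of the episode above 0.03 m).
It also fails if it takes over 38 s, if anything falls off the work surface, if the arm or the gripper's body presses on something with over 40 N, if the wrist force passes 120 N, or if a joint passes its speed limit or range.

## Working session

There is one attempt and no reset: what is moved stays moved. The work goes in short steps, Python scripts to look and compute and a shell command to move; the robot and the scene stay as the last step left them, time stands still between calls to the robot, and variables do not carry over. Pictures are saved under pics/ and viewed, at most 10 in all, crops included, and the job is handed in when it is done.

```bash
mkdir -p pics
python3 - <<'E'
from station import *
import cv2
s=sense();print({k:s[k] for k in('t','tcp_pos','tool_rot','finger_gap')},pinch_z)
for n in('scene','top'):
    cv2.imwrite(f'pics/{n}0.png',snapshot(n)[:,:,::-1]); c=camera_params(n);print(n,c)
print(camera_params('wrist'))
E
```

```text
{'t': 0.0, 'tcp_pos': array([ 0.15932425, -0.6036072 ,  0.23031107]), 'tool_rot': array([ 9.91700953e-01,  1.28561240e-01,  4.85118602e-05, -1.10701716e-03]), 'finger_gap': 0.9992620547104363} 0.0187
scene {'fx': 386.02037632815257, 'fy': 386.02037632815257, 'cx': 277.959137066133, 'cy': 213.289723889178, 'world_to_cam': array([[-0.66115855,  0.75023552, -0.00400433,  0.35665624],
       [ 0.63952971,  0.56079037, -0.5258478 , -0.34377973],
       [-0.39226411, -0.35022966, -0.85056925,  1.09516749],
       [ 0.        ,  0.        ,  0.        ,  1.        ]])}
top {'fx': 447.442769951519, 'fy': 447.442769951519, 'cx': 283.42655987906596, 'cy': 210.370756329588, 'world_to_cam': array([[ 0.00765127, -0.99915453, -0.04039405,  0.05053559],
       [-0.99888806, -0.00575751, -0.04679199,  0.57394847],
       [ 0.04651986,  0.04070715, -0.99808759,  0.83120291],
       [ 0.        ,  0.        ,  0.        ,  1.        ]])}
{'fx': 372.7512658384019, 'fy': 372.7512658384019, 'cx': 281.52356116426256, 'cy': 210.64578969802835, 'mount': array([[-5.20229625e-04, -9.50776214e-01, -3.09877912e-01,
         8.00089351e-02],
       [ 9.99999334e-01, -8.13869165e-04,  8.18316358e-04,
         3.52800202e-04],
       [-1.03023581e-03, -3.09877280e-01,  9.50776004e-01,
        -1.42541422e-01],
       [ 0.00000000e+00,  0.00000000e+00,  0.00000000e+00,
         1.00000000e+00]])}
```

View pics/top0.png

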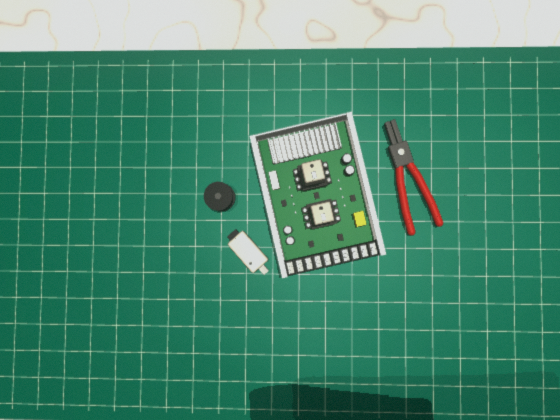

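View pics/scene0.png

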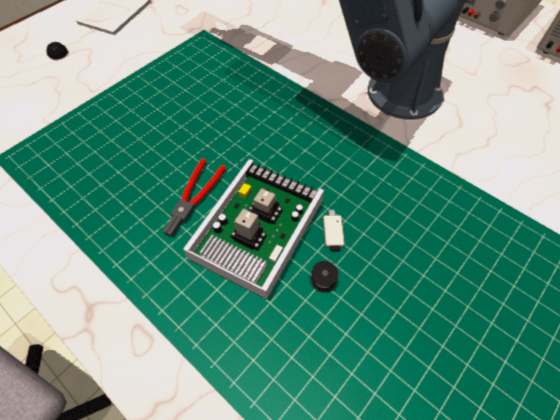

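The top view shows the tray with its corners near (250,137), (351,113), (384,253) and (283,277), and the terminal strip at the bottom. The relay tops are at (313,171) for the back one and (321,213) for the front one. In the scene view the back relay at (247,218) looks taller. Next I'll measure it.

```bash
cat > h.py <<'E'
import numpy as np, cv2
from station import *
def ray(n,uv,z):
    c=camera_params(n);W=c['world_to_cam'];R,t=W[:3,:3],W[:3,3]
    d=R.T@np.array([(uv[0]-c['cx'])/c['fx'],(uv[1]-c['cy'])/c['fy'],1]);o=-R.T@t
    return o+d*(z-o[2])/d[2]
def proj(n,p):
    c=camera_params(n);W=c['world_to_cam'];q=W[:3,:3]@p+W[:3,3]
    return np.array([c['cx']+c['fx']*q[0]/q[2],c['cy']+c['fy']*q[1]/q[2]])
E
python3 - <<'E'
from h import *
im=cv2.imread('pics/top0.png')
hsv=cv2.cvtColor(im,cv2.COLOR_BGR2HSV)
# unit outline: walls not green, bright/grey
C=[(250,137),(351,113),(384,253),(283,277)]
P=[ray('top',c,.055)[:2] for c in C]
print('unit corners',np.round(P,4).tolist(),[round(float(np.linalg.norm(P[i]-P[(i+1)%4])),4) for i in range(4)])
ctr=np.mean(P,0);d=(P[0]+P[1]-P[2]-P[3]);print('ctr',ctr,'yaw',np.arctan2(d[1],d[0]))
y=np.arctan2(d[1],d[0]);ex=np.array([np.cos(y),np.sin(y)])
for s in(-1,1):print('socket',s,ctr+s*.036*ex)
for nm,(u,v),z in(('back',(314,170),.109),('front',(321,213),.089)):
    roi=np.zeros(im.shape[:2],np.uint8);roi[v-20:v+20,u-22:u+22]=255
    m=cv2.inRange(hsv,(0,0,150),(40,90,255))&roi
    cs=cv2.findContours(m,0,2)[0];c=max(cs,key=cv2.contourArea);r=cv2.minAreaRect(c);print(nm,r,cv2.contourArea(c))
    for zz in(.089,.109):
        b=np.array([ray('top',q,zz) for q in cv2.boxPoints(r)])
        print(zz,b.mean(0),[round(float(np.linalg.norm(b[i]-b[(i+1)%4])),4) for i in range(4)], proj('scene',b.mean(0)))
a=cv2.resize(im[100:290,230:400],None,fx=3,fy=3,interpolation=2)
b=cv2.resize(cv2.imread('pics/scene0.png')[155:300,180:330],None,fx=3.9,fy=3.9,interpolation=2)[:570,:]
b=b[:570,:];h=min(a.shape[0],b.shape[0]);o=np.hstack([a[:h],b[:h]]);s=min(1,800/o.shape[1])
cv2.imwrite('pics/c1.png',cv2.resize(o,None,fx=s,fy=s));print(o.shape)
E
```

```text
unit corners [[0.7049, 0.1146], [0.7485, -0.0681], [0.497, -0.1265], [0.4525, 0.0526]] [0.1878, 0.2582, 0.1845, 0.2599]
ctr [ 0.60073827 -0.00685964] yaw 0.23459748783164347
socket -1 [ 0.56572439 -0.01522789]
socket 1 [0.63575216 0.00150862]
back ((312.76470947265625, 170.558837890625), (19.402849197387695, 19.645383834838867), 75.96376037597656) 346.0
0.089 [0.63920873 0.00121802 0.089     ] [0.0339, 0.0336, 0.0338, 0.0337] [245.09765635 222.78362615]
0.109 [0.63648096 0.00170517 0.109     ] [0.033, 0.0328, 0.0329, 0.0328] [245.46576508 216.83466588]
front ((322.0294494628906, 212.61767578125), (19.160314559936523, 19.160314559936523), 75.96376037597656) 332.0
0.089 [ 0.56665956 -0.01499173  0.089     ] [0.0329, 0.0329, 0.0328, 0.0329] [263.72010847 195.68688278]
0.109 [ 0.56581738 -0.01408328  0.109     ] [0.032, 0.032, 0.0319, 0.0321] [263.98119671 190.12279562]
(566, 1095, 3)
```

View pics/c1.png

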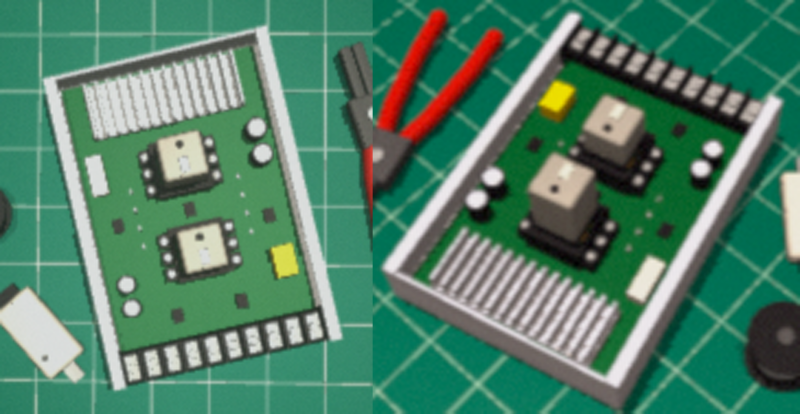

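The back relay is the taller one. Its top is at about (0.636, 0.0015, 0.109), agreeing with the socket predicted from the tray at (0.6358, 0.0015). Yaw is about 13.5°. I'll move above it.

```bash
python3 -m handwheel '[[[0,0,0,0.044,-0.033,0,1],[0,0,0,0.044,-0.033,0,1],[0,0,0,0.044,-0.033,0,1],[0,0,0,0.044,-0.033,0,1],[0,0,0,0.044,-0.033,0,1],[0,0,0,0.044,-0.033,0,1],[0,0,0,0.044,-0.033,0,1],[0,0,0,0.044,-0.033,0,1],[0,0,0,0.044,-0.033,0,1],[0,0,0,0.044,-0.033,0,1],[0,0,0,0.044,-0.033,0,1],[0,0,0,0.044,-0.033,0,1],[0,0,0,0.044,-0.033,0,1],[0,0,0,0.044,-0.033,0,1],[0,0,1.3,0,0,0,1],[0,0,0,0,0,0,1]]]' 60
cat >> h.py <<'E'
from scipy.spatial.transform import Rotation as Ro
def tool():
    s=sense();R=Ro.from_quat(s['tool_rot']).as_matrix();return s,R,np.array(s['tcp_pos'])
def wray(s,R,p,uv,z):
    c=camera_params('wrist');M=c['mount']
    d=R@(M[:3,:3]@np.array([(uv[0]-c['cx'])/c['fx'],(uv[1]-c['cy'])/c['fy'],1]));o=p+R@M[:3,3]
    return o+d*(z-o[2])/d[2]
E
python3 - <<'E'
from h import *
s,R,p=tool();np.savez('w1.npz',R=R,p=p)
cv2.imwrite('pics/w1.png',snapshot('wrist')[:,:,::-1])
print(s['t'],p,'yaw',np.degrees(np.arctan2(R[1,0],R[0,0])),R[:,2])
print('to (0.636,0.0015,0.064) in tool',R.T@(np.array([.636,.0015,.064])-p))
E
```

```text
t: 2.1
tcp_pos: [0.6364, -0.0005, 0.2306]
tool_rot: [0.993, 0.118, -0.001, -0.0]
force: [-0.4, -0.0, 0.0]
finger_gap: 0.998
gripper_force: 0.0
2.1 [ 6.36414766e-01 -4.78939884e-04  2.30562902e-01] yaw 13.514066544762683 [-2.06072035e-03 -2.18651916e-04 -9.99997853e-01]
to (0.636,0.0015,0.064) in tool [ 0.00040141 -0.00197627  0.16656297]
```

View pics/w1.png

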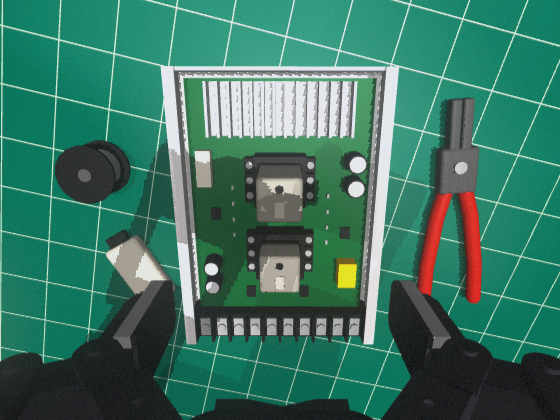

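The wrist view shows the unit square to the image. The tall relay's top is around (280,207), with its sides at columns ~257 and 302. The wall inner edges are near columns 180 and 385. Now for a precise check.

Run:
```python
from h import *
d=np.load('w1.npz');R,p=d['R'],d['p'];im=cv2.imread('pics/w1.png')
g=cv2.cvtColor(im,cv2.COLOR_BGR2GRAY).astype(float)
hsv=cv2.cvtColor(im,cv2.COLOR_BGR2HSV)
for r in(200,205,210,215,220): print(r,g[r,250:310:3].astype(int))
print('col',[(r,int(g[r,265]),int(g[r,292])) for r in range(172,232,2)])
m=cv2.inRange(hsv,(0,0,95),(40,90,255));
def T(uv,z): return R.T@(wray(None,R,p,uv,z)-p)
for (r0,r1,z) in((188,224,.109),(240,295,.089)):
    mm=np.zeros_like(m);mm[r0:r1,245:315]=m[r0:r1,245:315];c=max(cv2.findContours(mm,0,2)[0],key=cv2.contourArea)
    r=cv2.minAreaRect(c);b=cv2.boxPoints(r);print(r);print(np.round([T(q,z) for q in b],4).tolist())
# wall tops outer edges
for row in(120,200,280): print(row,[round(T((u,row),.055)[1],4) for u in (162,398)], g[row,150:200:3].astype(int),g[row,360:410:3].astype(int))
```

```text
200 [ 41  41  77 105 100 102 102 100  98  99 102 100  98  98 103  99 100  92
  42  41]
205 [ 64  62  67  99  99  99 100  99 105 128 128 127  99  99  99 100  97  91
  39  52]
210 [ 57  63  68  98 127 125  96 101 107 128 128 128  99  98  98  98 103 152
  86  84]
215 [ 60  62  66  96 100  99 102 103 106 127 127 128 101  99 102  98  98  91
  84  84]
220 [58 59 62 88 92 93 93 97 97 99 95 94 95 95 94 97 95 79 85 81]
col [(172, 83, 84), (174, 86, 86), (176, 82, 87), (178, 129, 138), (180, 184, 196), (182, 215, 217), (184, 129, 215), (186, 132, 215), (188, 131, 215), (190, 132, 214), (192, 129, 194), (194, 127, 120), (196, 106, 97), (198, 101, 103), (200, 102, 103), (202, 102, 99), (204, 100, 100), (206, 98, 98), (208, 101, 100), (210, 125, 98), (212, 103, 102), (214, 98, 100), (216, 100, 100), (218, 98, 98), (220, 93, 94), (222, 61, 76), (224, 58, 82), (226, 38, 45), (228, 35, 31), (230, 33, 36)]
((279.0, 204.5), (33.0, 46.0), 90.0)
[[0.0114, -0.0181, 0.1215], [0.0113, 0.0155, 0.1215], [-0.0143, 0.016, 0.1216], [-0.0142, -0.0186, 0.1216]]
((279.5, 273.5), (35.0, 39.0), 90.0)
[[-0.0524, -0.0174, 0.1417], [-0.0525, 0.0152, 0.1417], [-0.0856, 0.0156, 0.1417], [-0.0855, -0.018, 0.1417]]
120 [np.float64(-0.0987), np.float64(0.0975)] [137 201 216 133 112 175 231 233 232 179  91 229 167  92 108 109 111] [120 122 121 123  74 172  89  92 231 231 231 232 121 123 120 121 120]
200 [np.float64(-0.1057), np.float64(0.1042)] [137  64  59  65  61  63  66  64 171 169 171 170  85 137 112  58  63] [ 91  93  60 136  87 160 229 231 228 110 105 105 105 141 103 106 103]
280 [np.float64(-0.1137), np.float64(0.112)] [229 142 143 143 138 101  66  69  98  96 166 232 232 230  86 219 190] [ 63 130  90 222 225 228 226  86  97  98  93  73  62  76  82  82  80]
```

Wrist and top views agree: the relay is at tool offset (+0.001, −0.0017). I'll descend and grip.

```bash
python3 -m handwheel '[[[0,0,0,0.001,-0.0017,0.042,1],[0,0,0,0,0,0.042,1],[0,0,0,0,0,0.042,1],[0,0,0,0,0,0.022,1],[0,0,0,0,0,0.02,1],[0,0,0,0,0,0,1]]]' 70
python3 -c "
from h import *
s,R,p=tool();print(p,s['force'],s['t'])"
python3 -m handwheel '[[[0,0,0,0,0,0,0.3],[0,0,0,0,0,0,0.3],[0,0,0,0,0,0,0.3],[0,0,0,0,0,0,0.3],[0,0,0,0,0,0,0.3],[0,0,0,0,0,0,0.3],[0,0,0,0,0,0,0.3],[0,0,0,0,0,0,0.3]]]' 70
python3 - <<'E'
from h import *
s,R,p=tool();print(s['t'],p,s['force'],s['ft_torque'],s['finger_gap'],s['gripper_force'])
cv2.imwrite('pics/w2.png',snapshot('wrist')[:,:,::-1])
E
```

```text
t: 2.9
tcp_pos: [0.6364, 0.0005, 0.062]
tool_rot: [0.993, 0.117, -0.002, -0.0]
force: [-0.6, 0.2, 0.4]
finger_gap: 1.0
gripper_force: 0.0
[6.36432878e-01 5.48816990e-04 6.20215795e-02] [-0.55283545  0.23239889  0.37271085] 2.9
t: 3.9
tcp_pos: [0.6384, 0.0018, 0.0646]
tool_rot: [0.993, 0.117, 0.001, -0.0]
force: [-1.1, 1.6, 6.1]
finger_gap: 0.414
gripper_force: 72.1
3.9 [0.63840244 0.00181346 0.06463404] [-1.12817293  1.56197312  6.13278491] [0.26729532 0.12193579 0.00227695] 0.41381235603674665 72.08565831184387
```

View pics/w2.png

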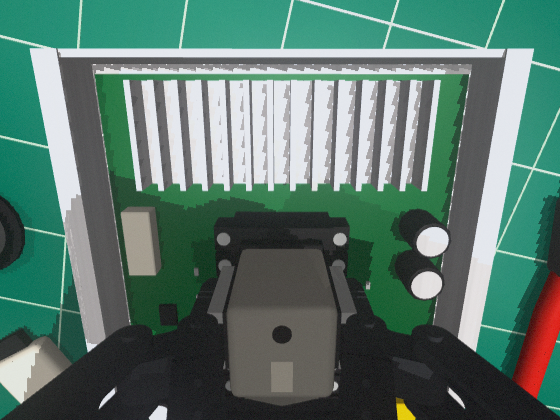

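The relay is gripped square at 72 N, with the block at (280,320) between the pads and nothing touching the neighbours. First lean left: negative turn about tool x.

```bash
cat > st.py <<'E'
from h import *
s,R,p=tool()
a=np.radians(13.5);U=np.array([[np.cos(a),-np.sin(a),0],[np.sin(a),np.cos(a),0],[0,0,1]])
Q=U.T@R@np.diag([1,-1,-1])   # relay rot in unit frame
c=np.array([.6364,.0013,0.])
r=U.T@(p-c); und=r+Q@np.array([0,0,-.0116])
print('t',round(s['t'],2),'lean_left',round(float(-Q[1,2]*-1),3),'pitch',round(float(Q[0,2]),3),'tcp',np.round(r*1e3,1),'underside',np.round((und-[0,0,.053])*1e3,1),'prongL/R rise',[round(float((und+Q@np.array([0,k*.012,0]))[2]-.053)*1e3,1) for k in(1,-1)],'F',np.round(U.T@s['force'],1),'M',np.round(s['ft_torque'],2),s['finger_gap'],s['gripper_force'])
E
python3 -m handwheel '[[[-2,0,0,0,-0.0004,-0.0006,0.3],[-2,0,0,0,-0.0004,-0.0006,0.3],[-2,0,0,0,-0.0004,-0.0006,0.3],[-2,0,0,0,-0.0004,-0.0006,0.3],[0,0,0,0,0,0,0.3],[0,0,0,0,0,0,0.3]]]' >/dev/null; python3 st.py
```

```text
t 4.7 lean_left 0.139 pitch -0.002 tcp [ 2.1  1.6 66.9] underside [ 2.1 -0.   2.4] prongL/R rise [0.8, 4.1] F [-1.1  1.8  7.9] M [0.28 0.25 0.  ] 0.41736463415147146 72.66633868217468
```

```bash
python3 -m handwheel '[[[2,0,0,0,0.0006,-0.0004,0.3],[2,0,0,0,0.0006,-0.0004,0.3],[2,0,0,0,0.0006,-0.0004,0.3],[2,0,0,0,0.0006,-0.0004,0.3],[2,0,0,0,0.0006,-0.0004,0.3],[2,0,0,0,0.0006,-0.0004,0.3],[2,0,0,0,0.0006,-0.0004,0.3],[2,0,0,0,0.0006,-0.0004,0.3],[0,0,0,0,0,0,0.3],[0,0,0,0,0,0,0.3]]]' >/dev/null; python3 st.py
python3 -c "
from h import *
cv2.imwrite('pics/w3.png',snapshot('wrist')[:,:,::-1]);im=cv2.imread('pics/w3.png');a=snapshot('scene')[140:310,170:340,::-1]
cv2.imwrite('pics/w3.png',np.hstack([im,cv2.resize(a,(240,240))]) if 0 else np.hstack([cv2.resize(im,(400,300)),cv2.resize(a,(300,300))]))"
```

```text
t 5.95 lean_left -0.14 pitch -0.001 tcp [ 1.7 -3.5 68.3] underside [ 1.7 -1.9  3.8] prongL/R rise [5.5, 2.1] F [  5.6   0.6 -11.6] M [-0.17 -1.04 -0.1 ] 0.4131724735011459 71.93337678909302
```

View pics/w3.png

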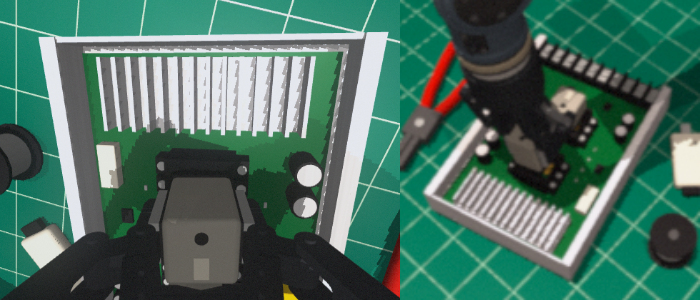

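The relay turns rigidly with the fingers, and the unit and low relay are undisturbed. The net pull is only 12 N. Continuing.

```bash
python3 -m handwheel '[[[-2,0,0,0,-0.0007,-0.0004,0.3],[-2,0,0,0,-0.0007,-0.0004,0.3],[-2,0,0,0,-0.0007,-0.0004,0.3],[-2,0,0,0,-0.0007,-0.0004,0.3],[-2,0,0,0,-0.0007,-0.0004,0.3],[-2,0,0,0,-0.0007,-0.0004,0.3],[-2,0,0,0,-0.0007,-0.0004,0.3],[-2,0,0,0,-0.0007,-0.0004,0.3],[0,0,0,0,0,0,0.3],[0,0,0,0,0,0,0.3]]]' >/dev/null; python3 st.py
```

```text
t 7.3 lean_left 0.14 pitch -0.001 tcp [ 1.9  1.8 73.2] underside [1.9 0.2 8.7] prongL/R rise [7.1, 10.4] F [ 3.  -0.6 -3.5] M [-0.02 -0.64  0.05] 0.41331856733182093 73.2304036617279
```

```bash
python3 -m handwheel '[[[2,0,0,0,0.0007,-0.0004,0.3],[2,0,0,0,0.0007,-0.0004,0.3],[2,0,0,0,0.0007,-0.0004,0.3],[2,0,0,0,0.0007,-0.0004,0.3],[2,0,0,0,0.0007,-0.0004,0.3],[2,0,0,0,0.0007,-0.0004,0.3],[2,0,0,0,0.0007,-0.0004,0.3],[2,0,0,0,0.0007,-0.0004,0.3],[0,0,0,0,0,0,0.3],[0,0,0,0,0,0,0.3]]]' >/dev/null; python3 st.py
```

```text
t 8.55 lean_left -0.136 pitch -0.002 tcp [ 1.9 -5.  75.7] underside [ 1.9 -3.4 11.2] prongL/R rise [12.8, 9.6] F [ 2.5 -5.1 -7.1] M [-1.29 -0.93 -0.2 ] 0.412374760692752 72.91157484054565
```

```bash
python3 -m handwheel '[[[-2,0,0,0,-0.0009,-0.0004,0.3],[-2,0,0,0,-0.0009,-0.0004,0.3],[-2,0,0,0,-0.0009,-0.0004,0.3],[-2,0,0,0,-0.0009,-0.0004,0.3],[-2,0,0,0,-0.0009,-0.0004,0.3],[-2,0,0,0,-0.0009,-0.0004,0.3],[-2,0,0,0,-0.0009,-0.0004,0.3],[-2,0,0,0,-0.0009,-0.0004,0.3],[0,0,0,0,0,0,0.3],[0,0,0,0,0,0,0.3]]]' >/dev/null; python3 st.py
```

```text
t 9.8 lean_left 0.139 pitch -0.001 tcp [ 1.9  4.5 80.7] underside [ 1.9  2.9 16.2] prongL/R rise [14.5, 17.9] F [1.  1.2 6.5] M [ 0.18 -0.21  0.03] 0.41225625168606655 74.50033664703369
```

```bash
python3 -m handwheel '[[[2,0,0,0,0.0008,-0.0005,0.3],[2,0,0,0,0.0008,-0.0005,0.3],[2,0,0,0,0.0008,-0.0005,0.3],[2,0,0,0,0.0008,-0.0005,0.3],[0,0,0,0,0,0,0.3],[0,0,0,0,0,0,0.3]]]' >/dev/null; python3 st.py
```

```text
t 10.55 lean_left -0.0 pitch 0.002 tcp [ 0.5  1.2 81.2] underside [ 0.5  1.2 16.6] prongL/R rise [16.6, 16.6] F [ 0.7 -1.2  1.8] M [-0.24  0.08  0.02] 0.4116719484810427 73.73095035552979
```

```bash
python3 -m handwheel '[[[0,0,0,0,0.0005,-0.003,0.3],[0,0,0,0,0.0005,-0.003,0.3],[0,0,0,0,0,-0.004,0.3],[0,0,0,0,0,-0.004,0.3],[0,0,0,0,0,-0.004,0.3],[0,0,0,0,0,0,0.3],[0,0,0,0,0,0,0.3],[0,0,0,0,0,0,0.3],[0,0,0,0,0,0,0.3]]]' >/dev/null; python3 st.py
python3 -c "
from h import *
w=snapshot('wrist')[:,:,::-1];a=snapshot('scene')[140:310,170:340,::-1]
cv2.imwrite('pics/w4.png',np.hstack([cv2.resize(w,(400,300)),cv2.resize(a,(400,400))[50:350]]))"
```

```text
t 11.68 lean_left -0.0 pitch 0.0 tcp [ 1.3 -0.1 98.9] underside [ 1.3 -0.1 34.3] prongL/R rise [34.3, 34.3] F [ 0.5  0.9 -1.8] M [-0.01 -0.03 -0.02] 0.4103407118190446 73.82263898849487
```

View pics/w4.png

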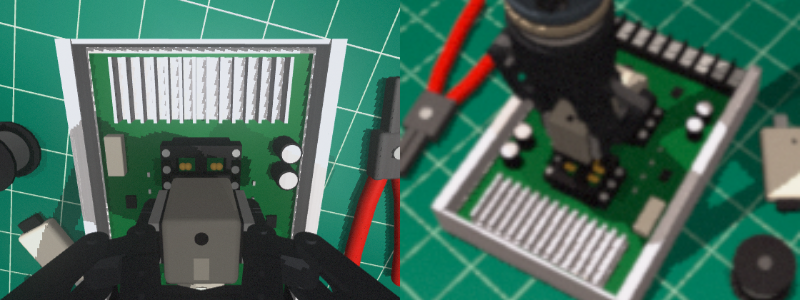

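The relay is held upright with its tips about 16 mm above the empty socket, whose slots show at (200,165). The force on the tool is just the relay's weight, and the unit hasn't moved. Handing in.

```bash
python3 -c "
from station import *
print(sign_off())"
```

```text
the job is handed in; nothing more can be done
None
```

I rocked the taller relay (in the back socket) left, right, left, right, left until it came free, and handed in at about 12 s with it held upright, prong tips about 16 mm above its socket and the unit, low relay and other things undisturbed; no verdict came back.

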